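# Turn the tube plate home on the shaker and bolt it

## Robot

A 6-joint arm with a two-finger parallel gripper is mounted at the origin on the work surface. World frame = base frame: x ahead of the robot, y to its left, z up, the work surface at z = 0. Lengths are in m, angles in degrees, forces in N, time in s.
With the tool pointing down it reaches from about 0.275 to 1 m from the base axis. Payload 8.4 kg.
Tool frame: the origin (TCP) lies between the finger pads; the fingertips stand tcp_to_tips ahead of it and the grasp point (between the pads) lies 8 mm behind it (tcp_to_tips is the distance from the TCP to the fingertips, in m); z points along the fingers, y is the line along which they close (so a half turn about z gives the same grasp; the last joint's range is limited). The gripper opens to 85 mm and grips with 20 to 120 N. Pads are 22 mm wide; open, the fingers measure 114 mm over their backs; the gripper's body (76 mm by 85 mm) begins 54 mm behind the grasp point. The pads swing forward as they close: fully open they stand 13 mm farther back than shut.
Start: joints at [-67.804, 20.225, 93.587, -0, 66.188, -0.138], TCP at [0.238, -0.578, 0.242] pointing down, gripper open.
Joint ranges: [-150.9, 150.9], [-52.94, 120.26], [3.33, 152.33], [-74.26, 254.26], [0, 154.13], [-172.89, 172.89]. Speed limits (degrees/s): [127.2, 127.2, 159.86, 180, 180, 180].

## Interface

Orientations are given as [roll, pitch, yaw] about the fixed x, y, z axes, in that order (R = Rz(yaw) Ry(pitch) Rx(roll)).
In Python, from cell import * gives the robot as it stands.
- The arm moves only by the tool play_rows, never from a script. Its argument "motion" is one flat list of numbers, 6 for each row, row after row: the shift along the world's x, y, z in cm, then the turn, a rotation vector about the world's x, y, z in rad. A call has 1 to 12 rows; each row shifts and turns the commanded pose from where the row before left it; what a row does not reach is not made up. A row lasts 1/10 s, in which the tool goes at most 50 mm and 8.59 degrees, less where a joint would pass 70% of its speed; a pose out of reach is approached as far as the arm can. A call is refused whole if a number of a shift passes 5 or a number of a turn 0.15, either way. A call with a gripper value outside its range is refused whole. "claw" is the opening, from 0 (shut) to 1 (fully open), set as the call begins (left out, the last holds). The fingers move at their own pace and stop on an object; "squeeze" is the grip in N (left out, the last holds). Time passes only in rows, so rows that do not move let the fingers close. It gives the time, the measured TCP pose, the force, the opening and the grip force at its end, in the units of the state.
- get_obs(): the state, without advancing time (a new reading comes with each control period).
- read_camera(name): name is "side" or "top" or "wrist"; returns a dict with "image" (480x640x3 uint8, blue, green, red), "K" (3x3 intrinsics, pixels), "D" ([k1, k2, p1, p2, k3] as OpenCV has them; the pictures are not rectified), "position" and "rotation" of the camera in the world. Camera axes: x right, y up, looking along -z (the intrinsics and any distortion apply to the point x, -y, -z); pixel columns grow to the right and rows downward; lengths in m; the calibration is good to about 2 mm. A picture is of the moment at which its call begins. There is no depth.
- close_job(): hands the job in; it is judged then, once.
The state is a dict: "time": time; "joint_positions": joint angles; "joint_velocities": joint speeds; "tau": joint torques, N m; "tcp_pos": TCP position; "ee_rot": TCP orientation; "contact_force": force on the tool from outside, world axes, zero at the start; "moment": the same for the moment, N m; "gripper_width": finger opening in m; "gripper_force": force on a finger pad.
Only numpy, scipy, OpenCV 4.12 (cv2) and the standard library are available. Lean on these libraries where they do the work, as an engineer would, in place of code of your own. Each camera call takes 0.05 s, during which the arm holds its last target. There are 200 camera calls.

## Task

The aluminium tube plate lies askew on the shaker platform with its slotted corner around the brass peg. Push its opposite corner so that it turns about the peg, never leaving it, until it bears on the red head of the stop screw, and seat it by pressing it there with about 14 N for half a second, never more than 16 N. Then slide the yellow-knobbed bolt fully in, without jamming it on the plate, so that it locks the plate there, and leave everything else on the bench where it is.

Things in the scene. Friction and masses are not known exactly. Their poses are not given: they have to be found in the camera images.
- shaker: Low orbital shaker, fixed, in a different place and yaw each time. Slate-blue platform 270 mm (x) by 330 mm (y), its flat top 50 mm above the bench. Origin: centre of the footprint at bench level. x points from its control panel (near the robot) across the platform, y to the left seen from the panel, z up. Peg, stop and bolt stand on it.
- plate: Loose aluminium tube plate 90 (x) by 140 (y) by 20 mm, 0.5 to 0.9 kg, drags on the platform with 2 to 7 N (which a push spends before the stop feels it); some caps stand 7 mm proud. Origin: underside, middle of the peg slot; sides at x -69 and +21, y -132 and +8 mm. Slot cut into the y +8 side: x -9 to +9, bottom at y -8. Starts with the peg in the slot, turned 0.4 to 0.75 rad clockwise (from above). Home: about square with the shaker, x +21 side on the red screw head.
- push_corner (a point): The plate's corner diagonally opposite the slotted one, at half its thickness: plate frame (-69, -132, 10) mm. Pushing the plate's x = -69 side close to this corner, towards the plate's +x, turns the plate counter-clockwise about the peg to its home.
- stop_end (a point): Point on the plate's x +21 side, plate frame (21, -115, 10) mm, that meets the red screw head when home. Home, the head's face is at shaker x 83 to 95 mm; at 89 mm, with the hooked corner drawn back on the peg, the plate is exactly square, otherwise up to about 0.055 rad off.
- peg: Fixed brass peg, 14 mm diameter, 30 mm high, on the platform at shaker (70, 95) mm. Origin: centre of its foot, at platform height. Axes as the shaker's.
- stop: Fixed dark stop bracket, 16 (x) by 30 (y) by 26 mm high, in whose face (towards shaker -x) sits a stop screw with a red round head, 18 mm diameter, axis 12.5 mm above the platform. Origin: foot of that face at platform height, shaker (105, -20) mm; axes as the shaker's. The head's flat face stands 10 to 22 mm out of the bracket: set anew each time, rigid, and not measured, so find it by feel.
- bolt: Locking bolt on a slide along shaker +y, 40 mm from drawn back to fully in (hard end). Origin: on its knob's axis at platform height; drawn back at shaker (-14.5, -115) mm, fully in at y -75; starts up to 6 mm in. Drags with 2.5 N, stays where left. Its bar, 10 mm wide, 3 to 13 mm above the platform, slides along the home plate's x -69 side with 1.5 to 15 mm to spare, else hits the plate.
- bolt_knob (a point): Point on the axis of the bolt's upright yellow knob (14 mm diameter, 13 to 45 mm above the platform), 30 mm above the platform. Drawn back, the bar's tip is 66 mm beyond the axis (shaker +y), 12 mm short of the home plate's y -132 side. The bar passes under a fixed steel bracket 18 mm high whose near side is 48 mm beyond the knob's axis when drawn back and 8 mm when fully in.
- vial: Bystander: amber vial, 22 mm diameter, 45 mm high, on the platform. Origin under its centre.
- cap_tray: Bystander: blue block tray 45 x 60 x 20 mm on the platform's far right corner. Origin under its centre.
- reagent: Bystander: white bottle, 70 mm diameter, 160 mm high, on the bench.
- buffer: Bystander: amber jar, 70 mm diameter, 130 mm high, on the bench.
- beaker: Bystander: glass beaker, 70 mm diameter, 90 mm high, on the bench.
- tip_box: Bystander: purple box with white lid, 110 x 75 x 75 mm, on the bench.

How it is judged (in metres and radians):
On the way:
1. the plate bears on the red stop screw with more than 5 N, its slot on the peg, with the bolt still drawn back (x of stop_end in the frame of stop above -0.025 m and angle between the x axis of plate and the x axis of shaker, either way round below 0.1 rad and horizontal distance between plate and peg below 0.008 m and z of plate in the frame of peg below 0.004 m and y of bolt in the frame of shaker below -0.103 m and contact force between plate and stop above 5 N), for 0.2 s.
At the end, for the whole second after the job is handed in: The plate lies flat and at rest, square with the shaker within 0.1 rad, its stop end within 25 mm of the stop bracket's face (the head stands 10 to 22 mm out), its slot on the peg (origin within 8 mm of the peg's axis), and the bolt is in by at least 35 of its 40 mm (x of stop_end in the frame of stop above -0.025 m and angle between the x axis of plate and the x axis of shaker, either way round below 0.1 rad and horizontal distance between plate and peg below 0.008 m and z of plate in the frame of peg below 0.004 m and y of bolt in the frame of shaker above -0.08 m and linear speed of plate below 0.01 m/s); the robot touches nothing.
It fails at once if the plate presses on the peg with more than 16 N (contact force between plate and peg above 16 N).
It fails at once if the plate presses on the stop screw with more than 16 N (contact force between plate and stop above 16 N).
It fails at once if the bolt is forced against the plate with more than 16 N (contact force between bolt and plate above 16 N).
It fails at once if the plate leaves its peg or is lifted off the platform (horizontal distance between plate and peg above 0.016 m or z of plate in the frame of peg above 0.012 m).
It fails at once if a bystander is pushed more than 30 mm (distance of any of vial, cap_tray, reagent, buffer, beaker, tip_box from where it was at the start of the episode above 0.03 m).
It also fails if it takes over 62 s, if anything falls off the work surface, if the arm or the gripper's body presses on something with over 40 N, if the wrist force passes 120 N, or if a joint passes its speed limit or range.

## Working session

There is one attempt and no reset: what is moved stays moved. The work goes in short steps, Python scripts to look and compute and a tool call to move; the robot and the scene stay as the last step left them, time stands still between calls to the robot, and variables do not carry over. Pictures are saved under pics/ and viewed, at most 11 in all, crops included, and the job is handed in when it is done.

Besides the shell and the picture viewer there is one more tool, called after "Request:" by a JSON object that holds its "api" and its "payload". play_rows: Moves the arm, as the interface text tells. Its arguments: {"type":"object","properties":{"motion":{"type":"array","items":{"type":"number"}},"claw":{"type":"number"},"squeeze":{"type":"number"}},"required":["motion"]}

```bash
ls; mkdir -p pics
python3 - <<'E'
from cell import *
import cv2,pickle
o=get_obs();print({k:o[k] for k in o})
d={}
for n in("top","side"):
    c=read_camera(n);d[n]=c;cv2.imwrite(f"pics/{n}0.png",c["image"]);print(n,c["position"],c["rotation"],c["K"],c["D"])
pickle.dump(d,open("c0.pkl","wb"))
E
```

```text
pics
{'time': 0.0, 'joint_positions': array([-6.78028765e+01,  2.02630526e+01,  9.36303637e+01, -1.01515187e-03,
        6.61880445e+01, -1.36760735e-01]), 'joint_velocities': array([ 0.03082491,  0.01495553, -0.06103208,  0.03500846,  0.01120873,
       -0.06546794]), 'tau': array([-6.47134984e-04, -6.05268717e+01, -3.42073059e+01,  8.74392049e-05,
        9.50434740e-03,  3.29758983e-06]), 'tcp_pos': array([ 0.23732509, -0.57767468,  0.24154589]), 'ee_rot': array([-1.79918537e+02,  7.33710565e-04,  2.23342952e+01]), 'contact_force': array([ 0.44556832, -0.62730885, -0.0932303 ]), 'moment': array([ 0.02120058, -0.05595636,  0.03624528]), 'gripper_force': 0.0, 'gripper_width': 0.08512668552397702}
top [ 0.47382012 -0.02974571  1.1803866 ] [  3.4539965    1.49159064 -88.85618816] [[469.86943043   0.         326.07880716]
 [  0.         469.86943043 238.52237292]
 [  0.           0.           1.        ]] [-0.03086895  0.          0.          0.          0.        ]
side [0.52530346 0.98861559 0.8544553 ] [ 5.17637572e+01  7.34509246e-02 -1.78238051e+02] [[547.09225056   0.         328.67738699]
 [  0.         547.09225056 235.9761867 ]
 [  0.           0.           1.        ]] [-0.01212153  0.          0.          0.          0.        ]
```

View pics/top0.png

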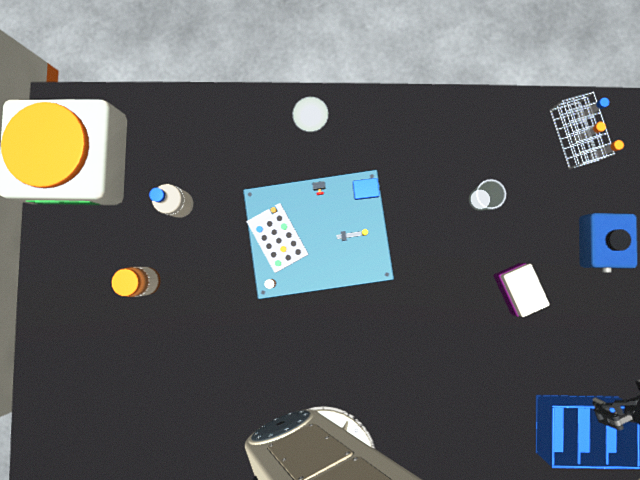

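View pics/side0.png

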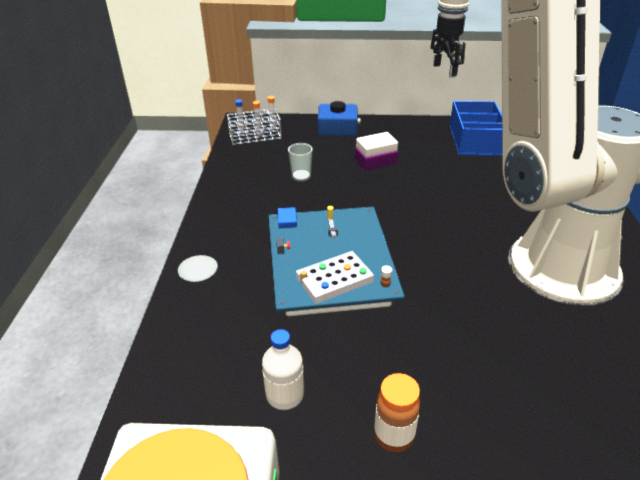

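The top view shows the platform with corners near (244,190), (377,170), (393,280) and (258,298). On it are the plate near (278,238), the knob at (365,232), the red head at (320,193), the peg at (273,210) and the vial at (269,284).

```bash
cat > h.py <<'E'
import numpy as np,cv2
from scipy.spatial.transform import Rotation as R
def ray(c,px):
    p=cv2.undistortPoints(np.array(px,float).reshape(-1,1,2),np.array(c["K"]),np.array(c["D"])).reshape(-1,2)
    d=np.c_[p[:,0],-p[:,1],-np.ones(len(p))]
    M=np.array(c["rotation"]);M=M if M.shape==(3,3) else R.from_euler("xyz",M,degrees=True).as_matrix()
    return np.array(c["position"]),d@M.T
def plane(c,px,z):
    o,d=ray(c,px);return o+d*((z-o[2])/d[:,2])[:,None]
def blobs(m,amin):
    cs,_=cv2.findContours(m.astype(np.uint8),cv2.RETR_EXTERNAL,cv2.CHAIN_APPROX_NONE)
    return sorted([q for q in cs if cv2.contourArea(q)>=amin],key=cv2.contourArea,reverse=True)
def cen(q):
    m=cv2.moments(q);return (m["m10"]/m["m00"],m["m01"]/m["m00"]) if m["m00"] else tuple(q.mean((0,1)))
def toS(S,p): # world xy -> shaker xy ; S=(x,y,yaw)
    c,s=np.cos(S[2]),np.sin(S[2]);d=np.asarray(p)[...,:2]-np.array(S[:2]);return np.stack([d[...,0]*c+d[...,1]*s,-d[...,0]*s+d[...,1]*c],-1)
def toW(S,p):
    c,s=np.cos(S[2]),np.sin(S[2]);p=np.asarray(p);return np.stack([S[0]+c*p[...,0]-s*p[...,1],S[1]+s*p[...,0]+c*p[...,1]],-1)
E
cat > m.py <<'E'
import pickle;from h import *
d=pickle.load(open("c0.pkl","rb"));c=d["top"];im=c["image"];hsv=cv2.cvtColor(im,cv2.COLOR_BGR2HSV)
roi=np.zeros(im.shape[:2],bool);roi[160:310,235:405]=1
H,Sx,V=[hsv[...,i].astype(int) for i in range(3)]
m=roi&(V>70)
q=blobs(m,3000)[0];r=cv2.minAreaRect(q);b=cv2.boxPoints(r)
w=plane(c,b,.05);print("platform",w.round(4).tolist(),[np.linalg.norm(w[i]-w[(i+1)%4]).round(4) for i in range(4)])
pc=w.mean(0)
es=[w[(i+1)%4]-w[i] for i in range(4)];e=max(es,key=lambda v:np.hypot(*v[:2]));e=e*np.sign(e[1])
yaw=np.arctan2(e[1],e[0])-np.pi/2;S=(pc[0],pc[1],yaw);print("S",S)
pickle.dump(S,open("S.pkl","wb"))
m=roi&(Sx<50)&(V>150);q=blobs(m,100)[0]
for g in blobs(m,20): print(" white",cv2.contourArea(g),cen(g))
r=cv2.minAreaRect(q);b=cv2.boxPoints(r);w=plane(c,b,.07)
print("plate S",toS(S,w).round(4).tolist(),[np.linalg.norm(w[i]-w[(i+1)%4]).round(4) for i in range(4)])
for n,mm,z in(("yel",(H>22)&(H<35)&(Sx>150)&(V>120),.095),("red",((H<8)|(H>172))&(Sx>150)&(V>80),.0625),("brass",(H>8)&(H<24)&(Sx>110)&(V>60),.08)):
    for g in blobs(roi&mm,2): print(n,cv2.contourArea(g),np.round(cen(g),1),toS(S,plane(c,cen(g),z)).round(4))
E
python3 m.py; python3 -c "
import cv2;im=cv2.imread('pics/top0.png')[160:310,235:405];cv2.imwrite('pics/crop0.png',cv2.resize(im,None,fx=4,fy=4,interpolation=cv2.INTER_CUBIC))"
```

```text
platform [[0.6608, 0.211, 0.05], [0.7143, -0.121, 0.05], [0.4464, -0.1629, 0.05], [0.3923, 0.1638, 0.05]] [np.float64(0.3363), np.float64(0.2711), np.float64(0.3312), np.float64(0.2726)]
S (np.float64(0.5534523000250615), np.float64(0.022716505708431773), np.float64(0.15994271669987503))
 white 2160.5 (277.1373910360256, 238.0653398133148)
 white 67.0 (268.8955223880597, 283.47014925373134)
 white 53.0 (352.9622641509434, 234.1635220125786)
plate S [[0.0521, 0.1641], [0.0851, 0.0777], [-0.047, 0.0269], [-0.0796, 0.1126]] [np.float64(0.0925), np.float64(0.1415), np.float64(0.0917), np.float64(0.1415)]
yel 11.5 [283.1 248.7] [[-0.0275  0.0818]]
red 7.0 [319.5 193. ] [[ 0.0945 -0.0193]]
brass 2.5 [274.7 210.7] [[0.0651 0.0911]]
```

View pics/crop0.png

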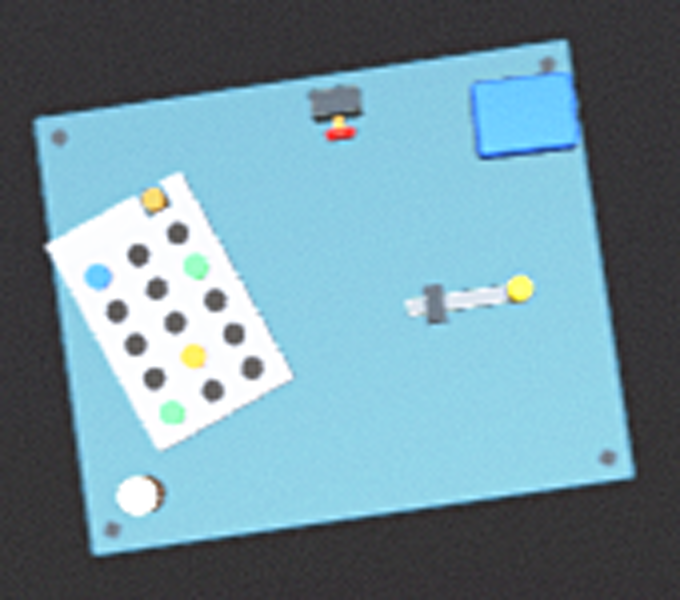

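Measurement agrees with the nominal layout: the plate slot origin comes out at shaker (70.1, 94.4) mm, against the peg at (70, 95). The plate is turned about -1.2 rad, which is more than the text says, so the sweep is longer. Next I'll plan the finger path, pushing with the tool's -x face at plate y ≈ -98.

```bash
cat > plan.py <<'E'
import pickle,sys;from h import *;import cell
S=pickle.load(open("S.pkl","rb"))
def fing(th,gap=0,py=-98,half=11):   # world xy of finger centre and tool yaw(deg) pushing with -x face
    p=np.array([-69-half-gap,py])/1e3;c,s=np.cos(th),np.sin(th)
    return toW(S,np.array([.070+c*p[0]-s*p[1],.095+s*p[0]+c*p[1]])),np.degrees(th+S[2])+180
def rel(xy,yaw=None):
    o=cell.get_obs();d=(np.array(xy)-o["tcp_pos"][:2])*100
    print("delta cm",d.round(2),"dz from",o["tcp_pos"][2].round(4),"dyaw",None if yaw is None else np.radians((yaw-o["ee_rot"][2]+180)%360-180).round(3))
E
python3 - <<'E'
from plan import *
print({k:getattr(cell,k) for k in dir(cell) if not k.startswith("_") and isinstance(getattr(cell,k),(int,float))})
try: print(cell.tcp_to_tips)
except Exception as e: print(e)
c=pickle.load(open("c0.pkl","rb"))["top"];print("vial",toS(S,plane(c,[[268.9,283.5]],.095)))
xy,y=fing(-1.2,15);print(xy,y,toS(S,xy));rel(xy,y)
E
```

```text
{'tcp_to_tips': 0.011}
0.011
vial [[-0.10258919  0.12510306]]
[0.4748243  0.15997869] 120.40910721506064 [-0.05576382  0.14803265]
delta cm [23.75 73.77] dz from 0.2416 dyaw 1.712
```

Request:
{"api": "play_rows", "payload": {"motion": [1, 3.07, 0, 0, 0, 0.0713, 1, 3.07, 0, 0, 0, 0.0713, 1, 3.07, 0, 0, 0, 0.0713, 1, 3.07, 0, 0, 0, 0.0713, 1, 3.07, 0, 0, 0, 0.0713, 1, 3.07, 0, 0, 0, 0.0713, 1, 3.07, 0, 0, 0, 0.0713, 1, 3.07, 0, 0, 0, 0.0713, 1, 3.07, 0, 0, 0, 0.0713, 1, 3.07, 0, 0, 0, 0.0713, 1, 3.07, 0, 0, 0, 0.0713, 1, 3.07, 0, 0, 0, 0.0713], "claw": 0, "squeeze": 60}}

```text
time: 1.3
tcp_pos: [0.3575, -0.2084, 0.2422]
ee_rot: [-180.0, -0.0, 71.5]
contact_force: [1.1, -0.4, 0.2]
gripper_width: 0.0003
gripper_force: 0.0
```

Request:
{"api": "play_rows", "payload": {"motion": [1, 3.07, 0, 0, 0, 0.0713, 1, 3.07, 0, 0, 0, 0.0713, 1, 3.07, 0, 0, 0, 0.0713, 1, 3.07, 0, 0, 0, 0.0713, 1, 3.07, 0, 0, 0, 0.0713, 1, 3.07, 0, 0, 0, 0.0713, 1, 3.07, 0, 0, 0, 0.0713, 1, 3.07, 0, 0, 0, 0.0713, 1, 3.07, 0, 0, 0, 0.0713, 1, 3.07, 0, 0, 0, 0.0713, 0.8, 3.07, 0, 0, 0, 0.0713, 0.8, 3.07, 0, 0, 0, 0.0713]}}

```text
time: 2.5
tcp_pos: [0.4735, 0.16, 0.242]
ee_rot: [-180.0, -0.0, 120.6]
contact_force: [0.6, -0.4, 0.2]
gripper_width: 0.0
gripper_force: 0.0
```

Run:
```python
from plan import *
xy,y=fing(-1.2,15);rel(xy,y);print(cell.get_obs()["time"],cell.get_obs()["joint_positions"].round(1))
c=cell.read_camera("wrist");cv2.imwrite("pics/w1.png",c["image"]);pickle.dump(c,open("w1.pkl","wb"))
```

```text
delta cm [ 0.13 -0.  ] dz from 0.242 dyaw -0.003
2.5 [ 18.5   9.  108.6  -0.   62.4 -12.1]
```

View pics/w1.png

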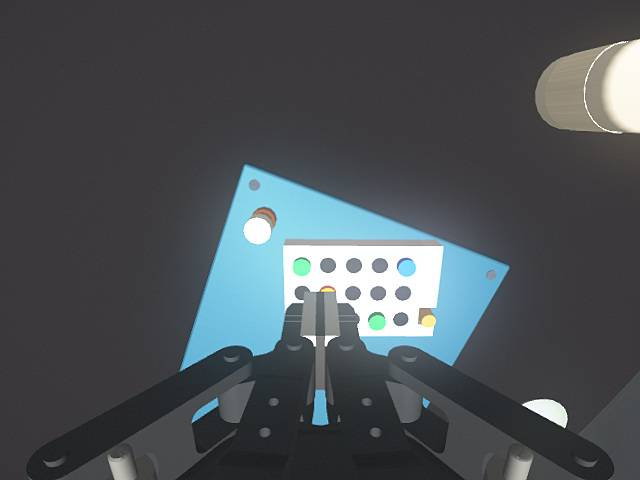

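Run:
```python
from plan import *
c=pickle.load(open("w1.pkl","rb"));o=cell.get_obs()
M=R.from_euler("xyz",c["rotation"],degrees=True).as_matrix()
def proj(p):
    q=(np.array(p)-c["position"])@M;return cv2.projectPoints(np.array([[q[0],-q[1],-q[2]]]),np.zeros(3),np.zeros(3),np.array(c["K"]),np.array(c["D"]))[0].ravel().round(1)
print(c["position"],"tips now",proj([*o["tcp_pos"][:2],.231]),"landing z.06",proj([*o["tcp_pos"][:2],.06]))
for p in[(-69,8),(-69,-132),(21,8)]:
    p=np.array(p)/1e3;cc,s=np.cos(-1.2),np.sin(-1.2);w=toW(S,np.array([.07+cc*p[0]-s*p[1],.095+s*p[0]+cc*p[1]]));print(p,proj([*w,.07]))
```

```text
[0.43399122 0.22682814 0.37297151] tips now [327.3 305.6] landing z.06 [323.5 212.3]
[-0.069  0.008] [442.  247.6]
[-0.069 -0.132] [282.  247.4]
[0.021 0.008] [431.8 336.7]
```

The wrist view confirms the plate edge at row ~245, as predicted, and the finger landing at (323,212), clear of the plate and the vial at (258,228). I'll descend.

Request:
{"api": "play_rows", "payload": {"motion": [0.1, 0, -2, 0, 0, 0, 0, 0, -2, 0, 0, 0, 0, 0, -2, 0, 0, 0, 0, 0, -2, 0, 0, 0, 0, 0, -2, 0, 0, 0, 0, 0, -2, 0, 0, 0, 0, 0, -2, 0, 0, 0, 0, 0, -1.5, 0, 0, 0, 0, 0, -1, 0, 0, 0, 0, 0, -0.5, 0, 0, 0, 0, 0, -0.4, 0, 0, 0, 0, 0, 0, 0, 0, 0]}}

```text
time: 3.75
tcp_pos: [0.4745, 0.1587, 0.0683]
ee_rot: [-180.0, -0.0, 120.4]
contact_force: [0.0, -0.2, 0.1]
gripper_width: -0.0006
gripper_force: 0.0
```

```bash
cat > gen.py <<'E'
from plan import *
def rows(ths,gaps,pys,start=None,yawoff=0):
    P=[fing(t,g,p) for t,g,p in zip(ths,gaps,pys)]
    o=cell.get_obs();x=o["tcp_pos"][:2];y=o["ee_rot"][2]
    if start is not None:x,y=fing(*start)
    out=[]
    for xy,yw in P:
        d=(xy-x)*100;dy=np.radians((yw-y+180)%360-180);out.append([round(float(d[0]),2),round(float(d[1]),2),0,0,0,round(float(dy),3)]);x=x+np.array(out[-1][:2])/100;y=yw
    for i in range(0,len(out),12):print(sum(out[i:i+12],[]))
E
python3 - <<'E'
from gen import *
print("approach");rows([-1.2]*8,[13,11,9,7,5,4,3,2],[-98]*8)
print("sweep");t=np.linspace(-1.2,-.12,37)[1:];rows(t,[0]*36,np.linspace(-98,-95,36),start=(-1.2,0,-98))
E
```

```text
approach
[0.13, -0.04, 0, 0, 0, 0.001, 0.1, -0.18, 0, 0, 0, 0.0, 0.1, -0.17, 0, 0, 0, 0.0, 0.1, -0.17, 0, 0, 0, 0.0, 0.1, -0.17, 0, 0, 0, 0.0, 0.05, -0.09, 0, 0, 0, 0.0, 0.06, -0.09, 0, 0, 0, 0.0, 0.05, -0.08, 0, 0, 0, 0.0]
sweep
[-0.05, -0.38, 0, 0, 0, 0.03, -0.04, -0.37, 0, 0, 0, 0.03, -0.02, -0.37, 0, 0, 0, 0.03, -0.01, -0.37, 0, 0, 0, 0.03, -0.0, -0.38, 0, 0, 0, 0.03, 0.01, -0.37, 0, 0, 0, 0.03, 0.02, -0.37, 0, 0, 0, 0.03, 0.03, -0.38, 0, 0, 0, 0.03, 0.04, -0.37, 0, 0, 0, 0.03, 0.06, -0.36, 0, 0, 0, 0.03, 0.06, -0.37, 0, 0, 0, 0.03, 0.08, -0.36, 0, 0, 0, 0.03]
[0.08, -0.37, 0, 0, 0, 0.03, 0.1, -0.36, 0, 0, 0, 0.03, 0.11, -0.35, 0, 0, 0, 0.03, 0.12, -0.35, 0, 0, 0, 0.03, 0.12, -0.35, 0, 0, 0, 0.03, 0.14, -0.35, 0, 0, 0, 0.03, 0.15, -0.34, 0, 0, 0, 0.03, 0.16, -0.33, 0, 0, 0, 0.03, 0.17, -0.33, 0, 0, 0, 0.03, 0.17, -0.32, 0, 0, 0, 0.03, 0.19, -0.32, 0, 0, 0, 0.03, 0.2, -0.32, 0, 0, 0, 0.03]
[0.2, -0.3, 0, 0, 0, 0.03, 0.22, -0.31, 0, 0, 0, 0.03, 0.22, -0.29, 0, 0, 0, 0.03, 0.23, -0.29, 0, 0, 0, 0.03, 0.24, -0.28, 0, 0, 0, 0.03, 0.25, -0.27, 0, 0, 0, 0.03, 0.25, -0.27, 0, 0, 0, 0.03, 0.26, -0.25, 0, 0, 0, 0.03, 0.27, -0.25, 0, 0, 0, 0.03, 0.28, -0.24, 0, 0, 0, 0.03, 0.29, -0.24, 0, 0, 0, 0.03, 0.29, -0.22, 0, 0, 0, 0.03]
```

Request:
{"api": "play_rows", "payload": {"motion": [0.13, -0.05, 0, 0, 0, 0, 0.1, -0.17, 0, 0, 0, 0, 0.1, -0.17, 0, 0, 0, 0, 0.1, -0.17, 0, 0, 0, 0, 0.1, -0.17, 0, 0, 0, 0, 0.05, -0.09, 0, 0, 0, 0, 0.05, -0.09, 0, 0, 0, 0]}}

```text
time: 4.45
tcp_pos: [0.4809, 0.1495, 0.0683]
ee_rot: [-180.0, -0.0, 120.4]
contact_force: [1.1, 0.9, -0.5]
gripper_width: 0.0001
gripper_force: 0.0
```

Request:
{"api": "play_rows", "payload": {"motion": [0.05, -0.09, 0, 0, 0, 0, 0.05, -0.09, 0, 0, 0, 0, 0, 0, 0, 0, 0, 0]}}

```text
time: 4.75
tcp_pos: [0.4816, 0.1478, 0.0683]
ee_rot: [-180.0, -0.0, 120.4]
contact_force: [-0.2, 1.4, 0.6]
gripper_width: 0.0001
gripper_force: 0.6
```

Request:
{"api": "play_rows", "payload": {"motion": [0.02, -0.2, 0, 0, 0, 0, 0, -0.38, 0, 0, 0, 0.03, -0.02, -0.37, 0, 0, 0, 0.03, -0.02, -0.37, 0, 0, 0, 0.03, -0.01, -0.37, 0, 0, 0, 0.03, 0, -0.38, 0, 0, 0, 0.03]}}

```text
time: 5.35
tcp_pos: [0.481, 0.127, 0.0682]
ee_rot: [-180.0, -0.0, 129.0]
contact_force: [-2.6, 2.6, 0.9]
gripper_width: -0.0002
gripper_force: 1.7
```

```bash
cat > look.py <<'E'
from plan import *
import sys
def plate(c,show=None):
    im=c["image"];hsv=cv2.cvtColor(im,cv2.COLOR_BGR2HSV);m=np.zeros(im.shape[:2],bool);m[160:310,235:405]=1
    m&=(hsv[...,1]<50)&(hsv[...,2]>150);q=blobs(m,100)[0];b=cv2.boxPoints(cv2.minAreaRect(q));w=toS(S,plane(c,b,.07))
    e=max([w[1]-w[0],w[2]-w[1]],key=lambda v:np.hypot(*v));e=e*np.sign(e[1]);print("th",(np.arctan2(e[1],e[0])-np.pi/2).round(3),(w*1e3).round(1).tolist(),"area",cv2.contourArea(q))
c=cell.read_camera("top");plate(c);cv2.imwrite("pics/%s.png"%sys.argv[1],cv2.resize(c["image"][160:310,235:405],None,fx=4,fy=4))
o=cell.get_obs();t=R.from_euler("z",-S[2]);print("tcp S",(toS(S,o["tcp_pos"])*1e3).round(1),"F S",t.apply(o["contact_force"]).round(2),"yaw S",(o["ee_rot"][2]-np.degrees(S[2])).round(1),o["time"])
E
python3 look.py t1
```

```text
th 0.536 [[-21.1, 265.9], [88.3, 81.6], [-85.8, -21.7], [-193.7, 160.6]] area 3993.5
tcp S [-54.9 114.1] F S [-2.9   1.13  1.89] yaw S 120.0 5.4
```

View pics/t1.png

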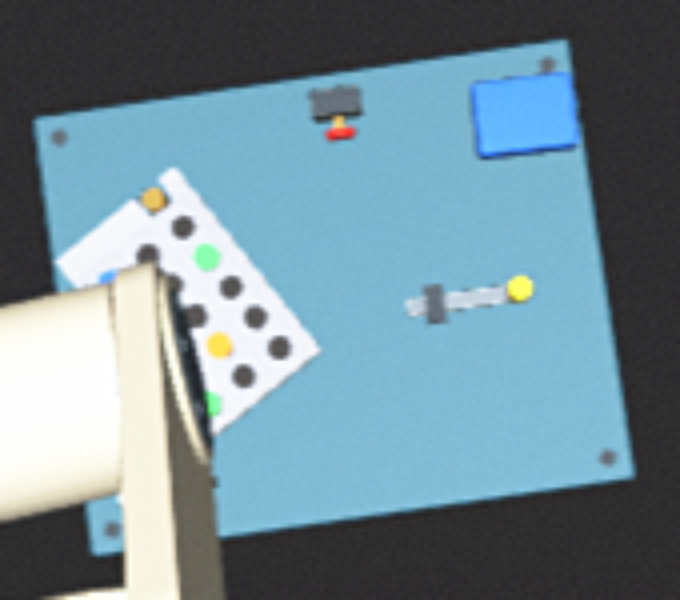

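Run:
```python
from gen import *
n=30;t=np.linspace(-1.047,-.147,n+1)[1:];rows(t,[0]*n,np.linspace(-98.5,-95,n),start=(-1.047,0,-98.5))
```

```text
[0.01, -0.38, 0, 0, 0, 0.03, 0.02, -0.37, 0, 0, 0, 0.03, 0.04, -0.37, 0, 0, 0, 0.03, 0.05, -0.37, 0, 0, 0, 0.03, 0.06, -0.37, 0, 0, 0, 0.03, 0.07, -0.37, 0, 0, 0, 0.03, 0.08, -0.36, 0, 0, 0, 0.03, 0.09, -0.36, 0, 0, 0, 0.03, 0.1, -0.36, 0, 0, 0, 0.03, 0.11, -0.35, 0, 0, 0, 0.03, 0.13, -0.35, 0, 0, 0, 0.03, 0.13, -0.34, 0, 0, 0, 0.03]
[0.14, -0.35, 0, 0, 0, 0.03, 0.15, -0.33, 0, 0, 0, 0.03, 0.16, -0.33, 0, 0, 0, 0.03, 0.18, -0.33, 0, 0, 0, 0.03, 0.18, -0.32, 0, 0, 0, 0.03, 0.19, -0.32, 0, 0, 0, 0.03, 0.19, -0.31, 0, 0, 0, 0.03, 0.21, -0.3, 0, 0, 0, 0.03, 0.22, -0.3, 0, 0, 0, 0.03, 0.22, -0.29, 0, 0, 0, 0.03, 0.24, -0.28, 0, 0, 0, 0.03, 0.24, -0.28, 0, 0, 0, 0.03]
[0.25, -0.27, 0, 0, 0, 0.03, 0.25, -0.26, 0, 0, 0, 0.03, 0.27, -0.25, 0, 0, 0, 0.03, 0.27, -0.25, 0, 0, 0, 0.03, 0.28, -0.23, 0, 0, 0, 0.03, 0.28, -0.23, 0, 0, 0, 0.03]
```

Request:
{"api": "play_rows", "payload": {"motion": [0.01, -0.38, 0, 0, 0, 0.03, 0.02, -0.37, 0, 0, 0, 0.03, 0.04, -0.37, 0, 0, 0, 0.03, 0.05, -0.37, 0, 0, 0, 0.03, 0.06, -0.37, 0, 0, 0, 0.03, 0.07, -0.37, 0, 0, 0, 0.03, 0.08, -0.36, 0, 0, 0, 0.03, 0.09, -0.36, 0, 0, 0, 0.03, 0.1, -0.36, 0, 0, 0, 0.03, 0.11, -0.35, 0, 0, 0, 0.03, 0.13, -0.35, 0, 0, 0, 0.03, 0.13, -0.34, 0, 0, 0, 0.03]}}

```text
time: 6.6
tcp_pos: [0.4892, 0.0834, 0.0681]
ee_rot: [-179.9, -0.1, 149.6]
contact_force: [-4.2, 1.8, 3.4]
gripper_width: 0.0002
gripper_force: 2.6
```

```bash
python3 look.py t2
```

```text
th 1.225 [[-135.9, 235.9], [112.0, 146.7], [43.7, -35.4], [-201.5, 55.3]] area 4896.0
tcp S [-53.5  69.8] F S [-4.17  0.01  1.87] yaw S 140.6 6.65
```

View pics/t2.png

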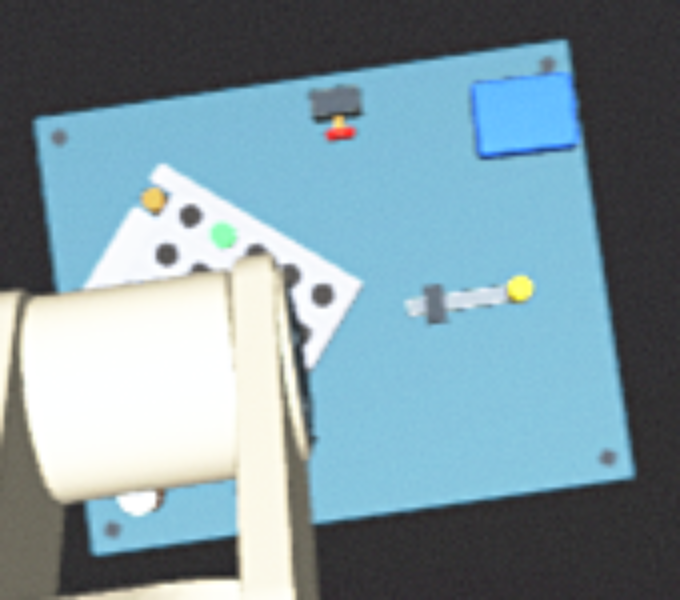

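The plate is still on its peg, and friction draws it toward the hooked side. Continuing.

Request:
{"api": "play_rows", "payload": {"motion": [0.14, -0.35, 0, 0, 0, 0.03, 0.15, -0.33, 0, 0, 0, 0.03, 0.16, -0.33, 0, 0, 0, 0.03, 0.18, -0.33, 0, 0, 0, 0.03, 0.18, -0.32, 0, 0, 0, 0.03, 0.19, -0.32, 0, 0, 0, 0.03, 0.19, -0.31, 0, 0, 0, 0.03, 0.21, -0.3, 0, 0, 0, 0.03, 0.22, -0.3, 0, 0, 0, 0.03, 0.22, -0.29, 0, 0, 0, 0.03, 0.24, -0.28, 0, 0, 0, 0.03, 0.24, -0.28, 0, 0, 0, 0.03]}}

```text
time: 7.85
tcp_pos: [0.512, 0.0459, 0.0679]
ee_rot: [-179.9, -0.2, 170.2]
contact_force: [-6.5, -1.2, 4.6]
gripper_width: -0.0004
gripper_force: 2.9
```

Request:
{"api": "play_rows", "payload": {"motion": [0.25, -0.27, 0, 0, 0, 0.03, 0.25, -0.26, 0, 0, 0, 0.03, 0.27, -0.25, 0, 0, 0, 0.03, 0.27, -0.25, 0, 0, 0, 0.03, 0.28, -0.23, 0, 0, 0, 0.03, 0.28, -0.23, 0, 0, 0, 0.03]}}

```text
time: 8.45
tcp_pos: [0.5278, 0.0308, 0.0679]
ee_rot: [-180.0, -0.2, -179.4]
contact_force: [-6.5, -3.3, 4.2]
gripper_width: 0.0005
gripper_force: 3.1
```

```bash
python3 look.py t3
python3 - <<'E'
from gen import *
n=12;t=np.linspace(-.147,-.027,n+1)[1:];rows(t,[0]*n,np.linspace(-95,-94,n),start=(-.147,0,-95))
E
```

```text
th 1.44 [[-155.9, 183.6], [98.5, 150.2], [66.3, -72.2], [-186.2, -36.0]] area 8150.5
tcp S [-23.3  11.7] F S [-2.68 -2.17 -0.74] yaw S -188.5 8.5
[0.1, -0.08, 0, 0, 0, 0.01, 0.09, -0.07, 0, 0, 0, 0.01, 0.1, -0.06, 0, 0, 0, 0.01, 0.1, -0.07, 0, 0, 0, 0.01, 0.1, -0.07, 0, 0, 0, 0.01, 0.1, -0.06, 0, 0, 0, 0.01, 0.1, -0.06, 0, 0, 0, 0.01, 0.1, -0.07, 0, 0, 0, 0.01, 0.1, -0.06, 0, 0, 0, 0.01, 0.1, -0.06, 0, 0, 0, 0.01, 0.1, -0.06, 0, 0, 0, 0.01, 0.1, -0.05, 0, 0, 0, 0.01]
```

View pics/t3.png

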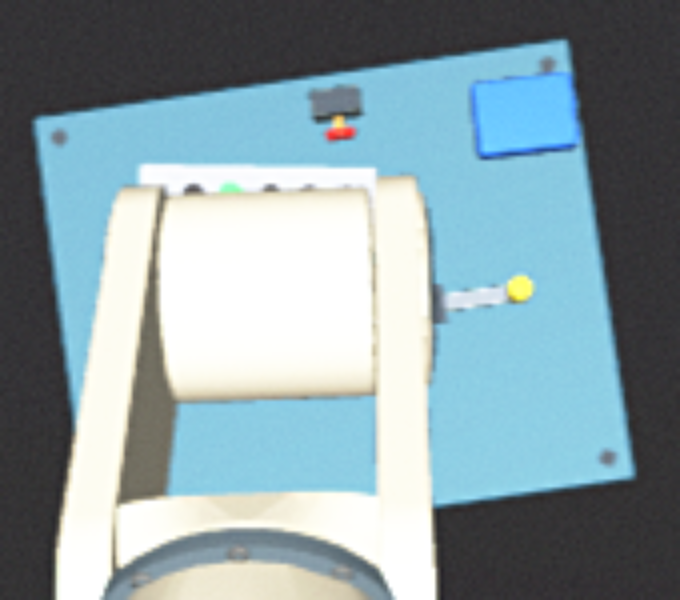

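Request:
{"api": "play_rows", "payload": {"motion": [0.1, -0.08, 0, 0, 0, 0.01, 0.09, -0.07, 0, 0, 0, 0.01, 0.1, -0.06, 0, 0, 0, 0.01, 0.1, -0.07, 0, 0, 0, 0.01, 0.1, -0.07, 0, 0, 0, 0.01]}}

```text
time: 9.0
tcp_pos: [0.533, 0.0273, 0.0679]
ee_rot: [-180.0, -0.2, -176.6]
contact_force: [-6.1, -2.7, 3.4]
gripper_width: 0.0
gripper_force: 2.9
```

Request:
{"api": "play_rows", "payload": {"motion": [0.05, -0.03, 0, 0, 0, 0.005, 0.05, -0.03, 0, 0, 0, 0.005, 0.05, -0.03, 0, 0, 0, 0.005, 0.05, -0.03, 0, 0, 0, 0.005]}}

```text
time: 9.4
tcp_pos: [0.5349, 0.0261, 0.0679]
ee_rot: [-180.0, -0.2, -175.5]
contact_force: [-6.0, -3.3, 3.2]
gripper_width: 0.0003
gripper_force: 3.3
```

Request:
{"api": "play_rows", "payload": {"motion": [0.05, -0.03, 0, 0, 0, 0.005, 0.05, -0.03, 0, 0, 0, 0.005, 0.05, -0.03, 0, 0, 0, 0.005, 0.05, -0.03, 0, 0, 0, 0.005, 0.02, -0.01, 0, 0, 0, 0.002, 0.02, -0.01, 0, 0, 0, 0.002, 0.02, -0.01, 0, 0, 0, 0.002]}}

```text
time: 10.1
tcp_pos: [0.5372, 0.0245, 0.0679]
ee_rot: [-180.0, -0.2, -174.0]
contact_force: [-7.1, -3.3, 3.4]
gripper_width: -0.0001
gripper_force: 3.6
```

Request:
{"api": "play_rows", "payload": {"motion": [0.03, -0.02, 0, 0, 0, 0.003, 0.03, -0.01, 0, 0, 0, 0.003, 0.03, -0.02, 0, 0, 0, 0.003, 0.03, -0.01, 0, 0, 0, 0.003]}}

```text
time: 10.5
tcp_pos: [0.5385, 0.0238, 0.0679]
ee_rot: [-180.0, -0.2, -173.3]
contact_force: [-6.4, -4.5, 3.3]
gripper_width: -0.0
gripper_force: 3.4
```

Request:
{"api": "play_rows", "payload": {"motion": [0.03, -0.02, 0, 0, 0, 0.003, 0.03, -0.01, 0, 0, 0, 0.003, 0.03, -0.02, 0, 0, 0, 0.003, 0.03, -0.01, 0, 0, 0, 0.003]}}

```text
time: 10.9
tcp_pos: [0.5397, 0.0232, 0.0678]
ee_rot: [-180.0, -0.2, -172.6]
contact_force: [-6.3, -5.6, 4.0]
gripper_width: -0.0001
gripper_force: 3.6
```

Request:
{"api": "play_rows", "payload": {"motion": [0.02, -0.02, 0, 0, 0, 0.002, 0.02, -0.01, 0, 0, 0, 0.002, 0.02, -0.02, 0, 0, 0, 0.002, 0.02, -0.02, 0, 0, 0, 0.002]}}

```text
time: 11.3
tcp_pos: [0.5408, 0.0226, 0.0679]
ee_rot: [-180.0, -0.2, -172.2]
contact_force: [-5.3, -3.4, 2.4]
gripper_width: 0.0001
gripper_force: 2.9
```

Request:
{"api": "play_rows", "payload": {"motion": [0.02, -0.02, 0, 0, 0, 0.002, 0.02, -0.01, 0, 0, 0, 0.002, 0.02, -0.02, 0, 0, 0, 0.002, 0.02, -0.02, 0, 0, 0, 0.002]}}

```text
time: 11.7
tcp_pos: [0.5418, 0.022, 0.0679]
ee_rot: [-180.0, -0.1, -171.7]
contact_force: [-3.7, -3.4, 1.4]
gripper_width: 0.0003
gripper_force: 2.3
```

Request:
{"api": "play_rows", "payload": {"motion": [0.02, -0.02, 0, 0, 0, 0.002, 0.02, -0.01, 0, 0, 0, 0.002, 0.02, -0.02, 0, 0, 0, 0.002]}}

```text
time: 12.0
tcp_pos: [0.5426, 0.0215, 0.0679]
ee_rot: [-180.0, -0.1, -171.4]
contact_force: [-4.3, -3.7, 0.5]
gripper_width: -0.0
gripper_force: 2.1
```

Request:
{"api": "play_rows", "payload": {"motion": [0.02, -0.02, 0, 0, 0, 0.002, 0.02, -0.01, 0, 0, 0, 0.002, 0.02, -0.02, 0, 0, 0, 0.002, 0.02, -0.02, 0, 0, 0, 0.002]}}

```text
time: 12.4
tcp_pos: [0.5448, 0.0214, 0.0683]
ee_rot: [180.0, 0.0, -170.9]
contact_force: [-1.7, -1.2, -1.1]
gripper_width: 0.0
gripper_force: 1.0
```

Request:
{"api": "play_rows", "payload": {"motion": [0.02, -0.02, 0, 0, 0, 0.002, 0.02, -0.01, 0, 0, 0, 0.002, 0.02, -0.02, 0, 0, 0, 0.002]}}

```text
time: 12.7
tcp_pos: [0.545, 0.021, 0.0683]
ee_rot: [180.0, -0.0, -170.5]
contact_force: [-2.7, 2.5, -0.3]
gripper_width: 0.0
gripper_force: 1.4
```

Request:
{"api": "play_rows", "payload": {"motion": [0.02, -0.02, 0, 0, 0, 0.002, 0.02, -0.01, 0, 0, 0, 0.002, 0.02, -0.02, 0, 0, 0, 0.002]}}

```text
time: 13.0
tcp_pos: [0.5451, 0.0205, 0.0682]
ee_rot: [180.0, -0.1, -170.2]
contact_force: [-5.3, 2.4, 1.1]
gripper_width: -0.0003
gripper_force: 2.3
```

Request:
{"api": "play_rows", "payload": {"motion": [0.02, 0.04, 0, 0, 0, 0, 0.02, 0.04, 0, 0, 0, 0, 0.02, 0.04, 0, 0, 0, 0]}}

```text
time: 13.3
tcp_pos: [0.5451, 0.0208, 0.0681]
ee_rot: [-180.0, -0.1, -170.1]
contact_force: [-7.0, -5.7, 3.6]
gripper_width: 0.0001
gripper_force: 4.1
```

```bash
python3 look.py t4
python3 - <<'E'
import cv2
from cell import *
c=read_camera("side");cv2.imwrite("pics/s4.png",cv2.resize(c["image"][195:320,255:415],None,fx=4.5,fy=4.5,interpolation=cv2.INTER_CUBIC))
E
```

```text
th 1.277 [[-155.0, 177.7], [135.0, 90.1], [65.5, -129.7], [-221.3, -39.6]] area 9826.5
tcp S [-8.5 -0.6] F S [-6.71 -3.48  3.09] yaw S -179.3 13.35
```

View pics/s4.png

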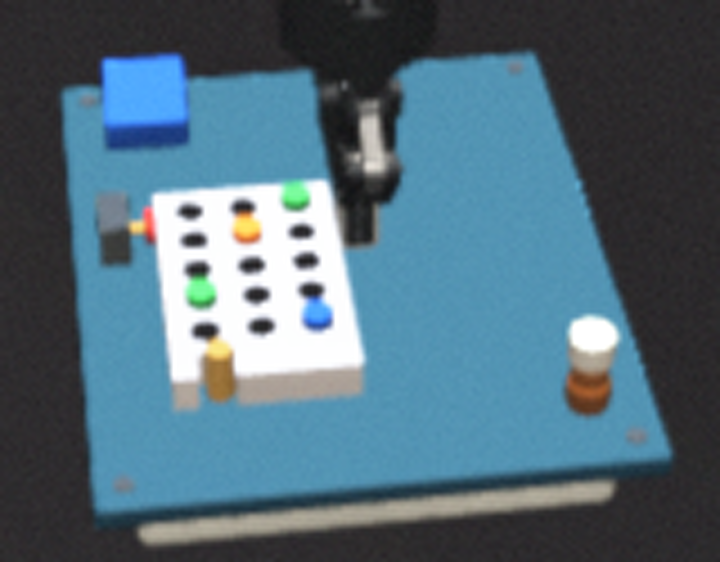

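The plate is on the peg at (218,370) and its edge is against the red head at (148,225). I'll press up gradually.

Request:
{"api": "play_rows", "payload": {"motion": [0.04, 0, 0, 0, 0, 0, 0.04, 0, 0, 0, 0, 0, 0.03, 0, 0, 0, 0, 0]}}

```text
time: 13.7
tcp_pos: [0.5452, 0.0208, 0.0681]
ee_rot: [-180.0, -0.3, -170.2]
contact_force: [-11.2, -4.2, 8.9]
gripper_width: 0.0005
gripper_force: 6.0
```

Request:
{"api": "play_rows", "payload": {"motion": [0.02, 0, 0, 0, 0, 0, 0.02, 0, 0, 0, 0, 0, 0, 0, 0, 0, 0, 0]}}

```text
time: 14.0
tcp_pos: [0.5452, 0.0208, 0.0681]
ee_rot: [-180.0, -0.3, -170.2]
contact_force: [-11.6, -4.5, 7.6]
gripper_width: -0.0003
gripper_force: 6.2
```

Request:
{"api": "play_rows", "payload": {"motion": [0.03, 0, 0.03, 0, 0, 0, 0.03, 0, 0.02, 0, 0, 0, 0, 0, 0, 0, 0, 0, 0, 0, 0, 0, 0, 0]}}

```text
time: 14.4
tcp_pos: [0.5452, 0.0207, 0.0681]
ee_rot: [-180.0, -0.4, -170.2]
contact_force: [-12.8, -4.6, 5.3]
gripper_width: -0.0002
gripper_force: 6.3
```

Request:
{"api": "play_rows", "payload": {"motion": [0.02, 0, 0, 0, 0, 0, 0, 0, 0, 0, 0, 0, 0, 0, 0, 0, 0, 0]}}

```text
time: 14.7
tcp_pos: [0.5452, 0.0207, 0.0681]
ee_rot: [180.0, -0.4, -170.2]
contact_force: [-13.1, -4.1, 7.1]
gripper_width: 0.0003
gripper_force: 6.6
```

Request:
{"api": "play_rows", "payload": {"motion": [0.03, 0, 0, 0, 0, 0, 0.03, 0, 0, 0, 0, 0, 0.02, 0, 0, 0, 0, 0, 0, 0, 0, 0, 0, 0, 0, 0, 0, 0, 0, 0, 0, 0, 0, 0, 0, 0]}}

```text
time: 15.3
tcp_pos: [0.5452, 0.0208, 0.0681]
ee_rot: [180.0, -0.5, -170.2]
contact_force: [-15.7, -3.2, 9.0]
gripper_width: 0.0001
gripper_force: 8.0
```

Request:
{"api": "play_rows", "payload": {"motion": [0.02, 0, 0, 0, 0, 0, 0, 0, 0, 0, 0, 0, 0, 0, 0, 0, 0, 0, 0, 0, 0, 0, 0, 0, 0, 0, 0, 0, 0, 0, 0, 0, 0, 0, 0, 0]}}

```text
time: 15.9
tcp_pos: [0.5452, 0.0207, 0.0681]
ee_rot: [180.0, -0.5, -170.2]
contact_force: [-16.2, -3.3, 8.9]
gripper_width: -0.0
gripper_force: 8.4
```

Request:
{"api": "play_rows", "payload": {"motion": [-0.1, 0, 0, 0, 0, 0, -0.1, 0, 0, 0, 0, 0, -0.2, -0.03, 0, 0, 0, 0, -0.3, -0.05, 0, 0, 0, 0, -0.5, -0.08, 0, 0, 0, 0, -0.6, -0.1, 0, 0, 0, 0, -0.6, -0.1, 0, 0, 0, 0, 0, 0, 2, 0, 0, 0, 0, 0, 3, 0, 0, 0, 0, 0, 3, 0, 0, 0, 0, 0, 2, 0, 0, 0, 0, 0, 0, 0, 0, 0]}}

```text
time: 17.1
tcp_pos: [0.5272, 0.0179, 0.1717]
ee_rot: [-180.0, 0.3, -170.2]
contact_force: [0.4, -0.1, -0.1]
gripper_width: -0.0
gripper_force: 0.0
```

Run:
```python
from plan import *
c=pickle.load(open("c0.pkl","rb"))["top"];im=cv2.cvtColor(c["image"],cv2.COLOR_BGR2HSV)
m=np.zeros(im.shape[:2],bool);m[222:242,355:375]=1;m&=(im[...,0]>20)&(im[...,0]<35)&(im[...,1]>100)&(im[...,2]>120)
q=blobs(m,5)[0];print("knob S",toS(S,plane(c,[cen(q)],.095)),cv2.contourArea(q))
for p in[(-.0145,-.150),(-.0145,-.075-.0215)]: rel(toW(S,np.array(p)),180+np.degrees(S[2]))
```

```text
knob S [[-0.01515799 -0.11044546]] 20.0
delta cm [  3.58 -14.56] dz from 0.1717 dyaw -0.011
delta cm [ 2.73 -9.28] dz from 0.1717 dyaw -0.011
```

Request:
{"api": "play_rows", "payload": {"motion": [0.6, -2.43, 0, 0, 0, 0, 0.6, -2.43, 0, 0, 0, 0, 0.6, -2.43, 0, 0, 0, 0, 0.6, -2.43, 0, 0, 0, 0, 0.6, -2.43, 0, 0, 0, 0, 0.58, -2.41, 0, 0, 0, -0.01, 0, 0, -2, 0, 0, 0, 0, 0, -2, 0, 0, 0, 0, 0, -2, 0, 0, 0, 0, 0, -2, 0, 0, 0, 0, 0, -0.8, 0, 0, 0, 0, 0, 0, 0, 0, 0]}}

```text
time: 18.3
tcp_pos: [0.5601, -0.1274, 0.0792]
ee_rot: [179.9, -0.2, -170.8]
contact_force: [-0.5, -0.6, -0.5]
gripper_width: -0.0003
gripper_force: 0.0
```

```bash
python3 look.py t5
python3 - <<'E'
import cv2
from cell import *
c=read_camera("side");cv2.imwrite("pics/s5.png",cv2.resize(c["image"][185:320,255:415],None,fx=4.4,fy=4.4,interpolation=cv2.INTER_CUBIC))
E
```

```text
th 1.235 [[-185.2, -29.1], [114.7, -133.7], [70.0, -260.5], [-228.2, -154.3]] area 3496.5
tcp S [ -16.6 -149.6] F S [-0.23 -0.39  0.89] yaw S -179.9 18.35
```

View pics/t5.png

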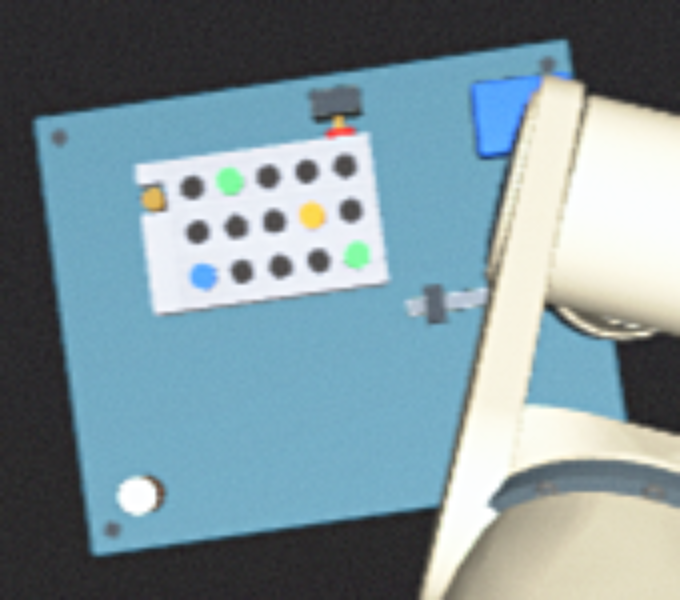

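View pics/s5.png

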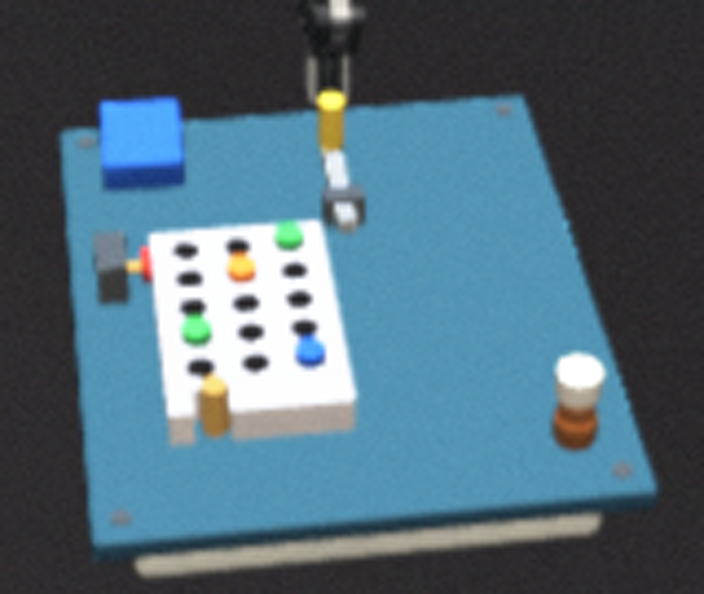

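Plate is seated with its slot on the peg at (153,198) and its edge on the red head. The bar lane below the plate is clear, and the fingers are right behind the knob. I'll push the bolt in.

Request:
{"api": "play_rows", "payload": {"motion": [0.1, 0.49, 0.1, 0, 0, 0, -0.06, 0.4, 0, 0, 0, 0, -0.06, 0.4, 0, 0, 0, 0, -0.06, 0.4, 0, 0, 0, 0, -0.06, 0.4, 0, 0, 0, 0, -0.06, 0.4, 0, 0, 0, 0]}}

```text
time: 19.0
tcp_pos: [0.5595, -0.1027, 0.082]
ee_rot: [-180.0, 0.0, -170.7]
contact_force: [-0.4, -2.6, 1.7]
gripper_width: 0.0001
gripper_force: 1.4
```

Request:
{"api": "play_rows", "payload": {"motion": [-0.05, 0.3, 0, 0, 0, 0, -0.05, 0.3, 0, 0, 0, 0, -0.05, 0.3, 0, 0, 0, 0, -0.05, 0.3, 0, 0, 0, 0]}}

```text
time: 19.4
tcp_pos: [0.5575, -0.0907, 0.0819]
ee_rot: [-180.0, 0.0, -170.8]
contact_force: [0.0, -2.1, 2.1]
gripper_width: 0.0001
gripper_force: 1.3
```

Request:
{"api": "play_rows", "payload": {"motion": [-0.05, 0.3, 0, 0, 0, 0, -0.05, 0.3, 0, 0, 0, 0, -0.05, 0.3, 0, 0, 0, 0, -0.03, 0.2, 0, 0, 0, 0]}}

```text
time: 19.8
tcp_pos: [0.5556, -0.0795, 0.0818]
ee_rot: [180.0, 0.0, -170.7]
contact_force: [0.2, -1.9, 3.1]
gripper_width: -0.0003
gripper_force: 1.3
```

Request:
{"api": "play_rows", "payload": {"motion": [-0.03, 0.2, 0, 0, 0, 0, -0.02, 0.1, 0, 0, 0, 0, -0.02, 0.1, 0, 0, 0, 0]}}

```text
time: 20.1
tcp_pos: [0.555, -0.0757, 0.0818]
ee_rot: [-180.0, 0.0, -170.8]
contact_force: [0.0, -2.7, 2.1]
gripper_width: -0.0001
gripper_force: 1.3
```

Request:
{"api": "play_rows", "payload": {"motion": [-0.02, 0.1, 0, 0, 0, 0, -0.02, 0.1, 0, 0, 0, 0]}}

```text
time: 20.3
tcp_pos: [0.5546, -0.0738, 0.0818]
ee_rot: [-180.0, 0.0, -170.8]
contact_force: [1.1, -2.8, 1.5]
gripper_width: 0.0
gripper_force: 1.3
```

```bash
python3 look.py t6
```

```text
th -0.144 [[-162.4, 136.6], [132.3, 97.3], [85.9, -221.4], [-205.9, -177.4]] area 9809.5
tcp S [-14.2 -95.3] F S [ 1.09 -2.62  0.88] yaw S -179.9 20.35
```

Request:
{"api": "play_rows", "payload": {"motion": [-0.02, 0.1, 0, 0, 0, 0, -0.02, 0.1, 0, 0, 0, 0, -0.02, 0.1, 0, 0, 0, 0]}}

```text
time: 20.65
tcp_pos: [0.5545, -0.0726, 0.0819]
ee_rot: [-179.8, 0.1, -170.7]
contact_force: [3.0, -19.4, -1.5]
gripper_width: -0.0001
gripper_force: 9.3
```

Request:
{"api": "play_rows", "payload": {"motion": [-0.02, 0.1, 0, 0, 0, 0, -0.02, 0.1, 0, 0, 0, 0, -0.02, 0.1, 0, 0, 0, 0]}}

```text
time: 20.95
tcp_pos: [0.5545, -0.072, 0.082]
ee_rot: [-179.6, 0.1, -170.6]
contact_force: [2.9, -34.5, -2.8]
gripper_width: 0.0
gripper_force: 17.1
```

Hard end reached. Retreating and checking.

Request:
{"api": "play_rows", "payload": {"motion": [0.06, -0.4, 0, 0, 0, 0, 0.06, -0.4, 0, 0, 0, 0, 0.1, -0.6, 0, 0, 0, 0, 0.1, -0.6, 0, 0, 0, 0, 0.1, -0.6, 0, 0, 0, 0, 0, 0, 3, 0, 0, 0, 0, 0, 4, 0, 0, 0, 0, 0, 4, 0, 0, 0, 0, -4, 2, 0, 0, 0, 0, -4, 0, 0, 0, 0, 0, -4, 0, 0, 0, 0, 0, -4, 0, 0, 0, 0]}}

```text
time: 22.15
tcp_pos: [0.5574, -0.2554, 0.2122]
ee_rot: [-180.0, 0.0, -170.7]
contact_force: [0.6, 0.1, -0.3]
gripper_width: -0.0001
gripper_force: 0.0
```

Request:
{"api": "play_rows", "payload": {"motion": [0, -4, 0, 0, 0, 0, 0, -4, 0, 0, 0, 0, 0, -3, 0, 0, 0, 0, 0, 0, 0, 0, 0, 0, 0, 0, 0, 0, 0, 0]}}

```text
time: 22.65
tcp_pos: [0.557, -0.3642, 0.2113]
ee_rot: [179.9, -0.0, -170.8]
contact_force: [-0.5, -0.6, -0.1]
gripper_width: 0.0001
gripper_force: 0.0
```

```bash
python3 look.py t7
python3 - <<'E'
from plan import *
im=cv2.imread("pics/t7.png");h=cv2.cvtColor(im,cv2.COLOR_BGR2HSV);m=(h[...,0]>20)&(h[...,0]<35)&(h[...,1]>100)&(h[...,2]>120)
c=pickle.load(open("c0.pkl","rb"))["top"]
for q in blobs(m,60):
    p=np.array(cen(q))/4+[235,160];print(cen(q),toS(S,plane(c,[p],.095))*1e3)
E
```

```text
th -0.001 [[92.3, 105.7], [92.1, -35.8], [1.5, -35.9], [1.5, 104.9]] area 2079.0
tcp S [ -57.8 -381.8] F S [-0.59  0.07 -0.77] yaw S -179.9 22.7
(458.268921095008, 297.58816425120773) [[-16.33731205 -75.41342335]]
(310.64437984496124, 214.64583333333331) [[43.59033986  2.54169406]]
(153.00883534136545, 197.75020080321283) [[66.52316044 92.23850802]]
```

View pics/t7.png

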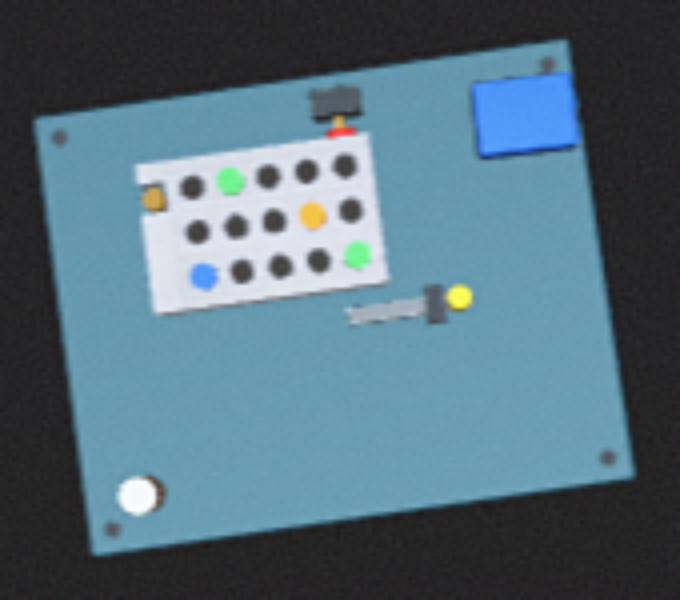

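The plate is square and on its stop, the knob is at y -75.4 mm (fully in), the bar lies alongside the plate, and the bystanders are unmoved. Handing in.

```bash
python3 -c "
from cell import *
print(close_job())"
```

```text
the job is handed in; nothing more can be done
None
```

The job is handed in at about 23 s: the plate turned about the peg onto the red stop screw, was pressed there with about 16 N at the finger (stop force estimated at 14 N or less), and the bolt is fully in; the last picture shows it square and on the peg with nothing else moved, but the hand-in returned no verdict.

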